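Walk the loaded tube carrier home on the sampler deck and shut its keeper

ROBOT

A 7-joint arm with a two-finger parallel gripper is mounted at the origin on the work surface. World frame = base frame: x ahead of the robot, y to its left, z up, the work surface at z = 0. Lengths are in m, angles in rad, forces in N, time in s.
With the tool pointing down it reaches from about 0.4 to 0.875 m from the base axis. Payload 19.3 kg.
Tool frame: the origin (TCP) lies at the very end of the fingers, on their centre line; the grasp point (between the pads) lies bot.tcp_to_grasp behind it (bot.tcp_to_grasp is the distance from the TCP to the grasp point, in m); z points along the fingers, y is the direction in which the jaws open and shut (so a half turn about z gives the same grasp; the last joint's range is limited). The gripper opens to 85 mm and grips with 20 to 120 N. Pads are 22 mm wide; open, the fingers measure 114 mm over their backs; the gripper's body (76 mm by 85 mm) begins 54 mm behind the grasp point. The pads swing forward as they close: fully open they stand 13 mm farther back than shut.
Start: joints at [-1.346, 0.521, -0.036, 1.599, 0.021, 1.021, -0.113], TCP at [0.182, 0.598, 0.231] pointing down, gripper open.
Joint ranges: [-2.91, 2.91], [-0.3, 2.13], [-1.5, 1.42], [0.17, 2.43], [-1.26, 4.41], [0.16, 1.93], [-2.52, 2.52]. Speed limits (rad/s): [1.89, 1.89, 2.39, 2.39, 3.01, 3.01, 3.01].

INTERFACE

Orientations are given as [roll, pitch, yaw] about the fixed x, y, z axes, in that order (R = Rz(yaw) Ry(pitch) Rx(roll)).
In Python, from workcell import bot gives the robot as it stands.
- The arm moves only by the tool servo_tool, never from a script. Its argument "targets" is a list of rows, each a list of 2 entries, a list of its own where there are three numbers: the shift along the tool's x, y, z in units of 0.05 m (1.0 is 0.05 m), then the turn about the tool's z in units of 5 degrees (1.0 is 5 degrees). A call has 1 to 12 rows; each row shifts and turns the commanded pose from where the row before left it, along the tool's axes as they then stand; what a row does not reach is not made up. A row lasts 1/8 s, in which the tool goes at most 62.5 mm and 10.7 degrees, less where a joint would pass 70% of its speed; a pose out of reach is approached as far as the arm can. A call with a number of a shift or a turn outside -1 to 1 is refused whole. A call with a gripper value outside its range is refused whole. "gripper" is the opening, from -1 (shut) to 1 (fully open), so that 0 is half open, set as the call begins (left out, the last holds). The fingers move at their own pace and stop on an object; "newtons" is the grip in N (left out, the last holds). Time passes only in rows, so rows that do not move let the fingers close. It gives the time, the measured TCP pose, the force and the opening at its end, in the units of the state.
- bot.observe(): the state, without advancing time (a new reading comes with each control period).
- bot.grab_frame(name): name is "scene" or "top"; returns the picture (400x640x3 uint8, blue, green, red); there is no depth.
- bot.get_calibration(name): a dict with "fx", "fy", "cx", "cy" (pixels), "pose" (4x4, takes a point from camera to world coordinates). Camera axes: x right, y up, looking along -z (the intrinsics and any distortion apply to the point x, -y, -z); pixel columns grow to the right and rows downward; lengths in m; the calibration is good to about 2 mm. A picture is of the moment at which its call begins. get_calibration takes no time and is no camera call.
- bot.job_done(): hands the job in, once; it reports no verdict.
The state is a dict: "clock": time; "qpos": joint angles; "qd": joint speeds; "joint_efforts": joint torques, N m; "position": TCP position; "tool_rot": TCP orientation; "force": force on the tool from outside, world axes, zero at the start; "moment": the same for the moment, N m; "grip_width": finger opening in m.
Only numpy, scipy, OpenCV 4.12 (cv2) and the standard library are available. Lean on these libraries where they do the work, as an engineer would, in place of code of your own. Each camera call takes 0.05 s, during which the arm holds its last target.

TASK

The full tube carrier is too heavy to lift: ease it back along the sampler deck by pushing its two front corners in turn until it is fully home against both buffers of the stop bar, wherever that is set, without leaning on the card window in the middle of its front or on the tubes, and without forcing it when it binds or meets the stop. Then swing the keeper in until its rubber tip bears on the carrier's front, and leave everything else on the bench where it is.

Things in the scene. Friction and masses are not known exactly. Their poses are not given: they have to be found in the camera images.
- carrier: Tube carrier: flat-based steel pan, 130 (x, front to back) x 220 (y) x 48 mm tall, 1.4 to 2.3 kg, full of glass tubes that stand up to 82 mm over its base, from 23 mm behind its front. Origin: centre of its underside; x points to its rear, away from the robot. It slides flat on the deck under 4 to 15 N; over about 30 N of push is forcing it. Front face at x = -65 mm.
- corner_left (a point): Where to push on the left: centre of the carrier's bare steel left front corner, on the front face (carrier x = -65, y = +86 mm, 24 mm above its base). The bare corner is 48 mm wide and 47 mm tall. A push on one corner turns the carrier as well: its middle moves on by a little under half of the corner's travel, and between the guides it then binds until the other corner is pushed.
- corner_right (a point): The same on the right: centre of the bare right front corner (carrier x = -65, y = -86 mm, 24 mm above its base).
- window (a point): Middle of the clear card window on the carrier's front, 120 mm wide (between the two bare corners), from 8 to 42 mm above the carrier's base, 4 mm proud of the front face; this point is on its front. It cracks if it is leaned on.
- rear_left (a point): The carrier's rear left upright edge (its x = +65, y = +110 mm), 24 mm above its base; axes as the carrier's.
- rear_right (a point): The carrier's rear right upright edge (its x = +65, y = -110 mm), 24 mm above its base; axes as the carrier's.
- guides (a point): Mid-point of the mouth between the two fixed side guides, on the deck, at x = -76 mm from the deck point; axes as there. The guides, 24 mm tall, open inward like a funnel to x = -50 mm, then run parallel, 230 mm apart inside (5 mm to spare on each side of the carrier). The stop bar lies between them: rigid, with two rubber buffers at y = +-80 mm, 6 to 26 mm above the deck.
- keeper (a joint): Angle of the keeper, a steel swing arm on an upright pin at the right of the deck. 0: wide open (the arm, pin to knob, points 60 degrees outward of -x of the deck); it grows clockwise seen from above, towards the robot and then inward. Its tip meets the front of a carrier that is home at 2.4 to 2.9 rad (arm roughly along y of the deck). Stiff, 2 to 3 N; stays where left.
- keeper_pin (a point): Axis of the keeper's pin (at x = -163, y = -142 mm from the deck point), at the height of half-way up the keeper's knob, 56 mm above the bench.
- keeper_knob (a point): Centre of the keeper's black upright knob, 16 mm across and 44 mm tall (30 to 74 mm above the bench), 48 mm from the pin; the arm below it is 20 to 30 mm above the bench. With the tip on the carrier, the knob's axis stands 20 to 25 mm in front of the carrier's face.
- deck (a point): A point on the sampler deck's centre line, on its surface, 8 mm above the bench. x points the way the carrier has to go, to the rear; y left. The stop bar is clamped across the deck by thumb screws, anywhere from 0 to 22 mm in front of (-x of) this point, parallel to y; its place is not measured. The deck reaches to x = -300 mm and y = +-158 mm; from x = 24 mm on stands a head 83 mm tall.
- keeper_tip (a point): Axis of the upright rubber bush at the keeper's tip, 16 mm across, 18 to 34 mm above the bench (this point at 26 mm). It bears on the carrier's right front corner when this axis is 8 mm in front of the carrier's front face.
- label_roll: Bystander: roll of paper labels lying flat on the bench left of the sampler, 72 mm across, 30 mm tall; origin at the centre of its underside.
- marker: Bystander: white marker pen with a black cap, 140 mm long, 13 mm thick, lying left of the sampler; origin at its underside, its x along the pen.
- specimen_jar: Bystander: small clear jar with a white lid, 56 mm across, 62 mm tall, right of the sampler; origin at the centre of its underside.
- tube_stand: Bystander: small white stand with four tubes, 45 x 110 mm, 78 mm tall, right of the sampler; origin at the centre of its underside.
- glove_carton: Bystander: cardboard box of blue gloves, 120 x 240 x 75 mm, on the right of the bench; origin at the centre of its underside.
- wire_rack: Bystander: long steel wire rack with some tubes, 256 x 88 mm, 86 mm tall over the tubes, on the left of the bench; origin at the centre of its underside.

How it is judged:
By the outcome, as a careful person would: the job done as asked, in the order asked, and still so for the second after the job is handed in, with the robot touching nothing.
It also fails if it takes over 72 s, if anything falls off the work surface, if the arm or the gripper's body presses on something with over 40 N, if the wrist force passes 120 N, or if a joint passes its speed limit or range.

## Working session

There is one attempt and no reset: what is moved stays moved. The work goes in short steps, Python scripts to look and compute and a tool call to move; the robot and the scene stay as the last step left them, time stands still between calls to the robot, and variables do not carry over. Pictures are saved under pics/ and viewed, and the job is handed in when it is done.

Besides the shell and the picture viewer there is one more tool, called after "Request:" by a JSON object that holds its "fn" and its "kwargs". servo_tool: Moves the arm, as the interface text tells. Its arguments: {"type":"object","properties":{"targets":{"type":"array","items":{"type":"array"}},"gripper":{"type":"number"},"newtons":{"type":"number"}},"required":["targets"]}

```bash
mkdir -p pics; ls
python3 - <<'E'
from workcell import bot
import cv2
for n in ("scene","top"):
    cv2.imwrite(f"pics/{n}0.png",bot.grab_frame(n)); print(n,bot.get_calibration(n))
print(bot.observe(), bot.tcp_to_grasp)
E
```

```text
pics
scene {'fx': 466.10825748118776, 'fy': 466.10825748118776, 'cx': 324.6961205952477, 'cy': 199.48321862098416, 'pose': array([[-0.82983454, -0.34510138,  0.43849706,  1.27476712],
       [ 0.55758405, -0.48213889,  0.675753  ,  0.96814795],
       [-0.02178681,  0.80526215,  0.59251853,  0.93171573],
       [ 0.        ,  0.        ,  0.        ,  1.        ]])}
top {'fx': 393.63197035962963, 'fy': 393.63197035962963, 'cx': 324.1798796059038, 'cy': 197.79747615468392, 'pose': array([[-0.00300223,  0.99428193, -0.10674473,  0.50172565],
       [-0.99987041, -0.004673  , -0.01540532, -0.01604313],
       [-0.01581605,  0.10668464,  0.99416711,  1.11575268],
       [ 0.        ,  0.        ,  0.        ,  1.        ]])}
{'clock': 0.1, 'qpos': array([-1.34618283,  0.52189856, -0.03632727,  1.59992313,  0.02120616,
        1.02110051, -0.11279933]), 'qd': array([ 4.21029999e-04, -2.43517617e-03,  1.29475737e-03, -4.97188931e-04,
       -5.88182817e-06,  4.74488232e-04, -1.07511117e-03]), 'joint_efforts': array([ 5.12409359e-03, -9.28480053e+01,  1.98533133e+00, -3.70538056e+01,
        1.83493114e-02,  5.48934069e-03, -5.53001007e-05]), 'position': array([0.18155112, 0.59775341, 0.23082807]), 'tool_rot': array([-3.14065092e+00,  7.06336045e-05,  2.84677146e+00]), 'force': array([-0.23327717,  0.52971044, -0.20629231]), 'moment': array([-0.01833127, -0.016738  ,  0.02104955]), 'grip_width': 0.08533534756427348} 0.0187
```

View pics/scene0.png

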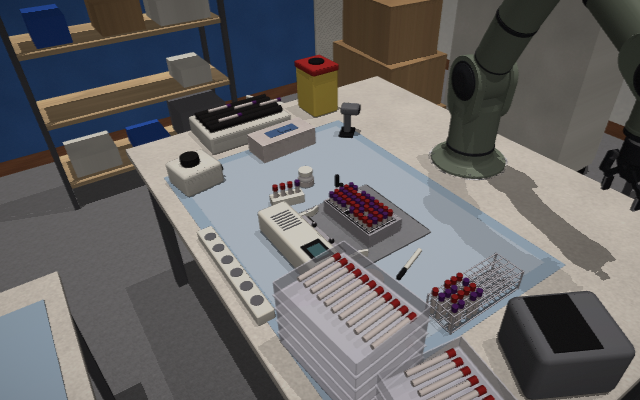

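View pics/top0.png

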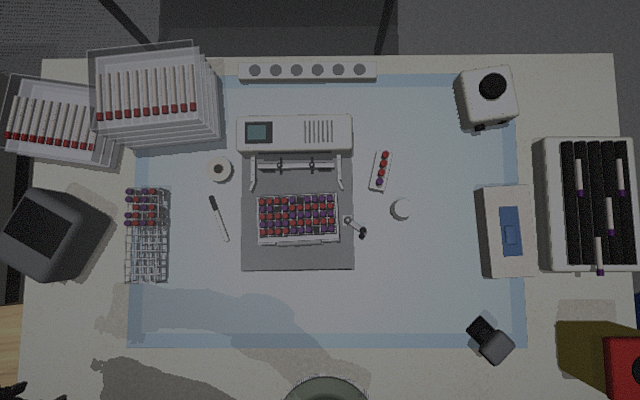

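The top view shows the deck (grey, 241–354 × 155–270), the carrier at about (298,218), the guides and stop bar at rows 150–190, and the keeper at (350–363, 220–235). I'll zoom in next.

Run:
```python
import cv2
a=cv2.imread("pics/top0.png")[105:280,225:385]
cv2.imwrite("pics/z0.png",cv2.resize(a,None,fx=3.4,fy=3.4,interpolation=cv2.INTER_CUBIC)*1)
a=cv2.imread("pics/scene0.png")[160:275,250:440]
cv2.imwrite("pics/z1.png",cv2.resize(a,None,fx=4.2,fy=4.2,interpolation=cv2.INTER_CUBIC))
```

```text
(no output)
```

View pics/z0.png

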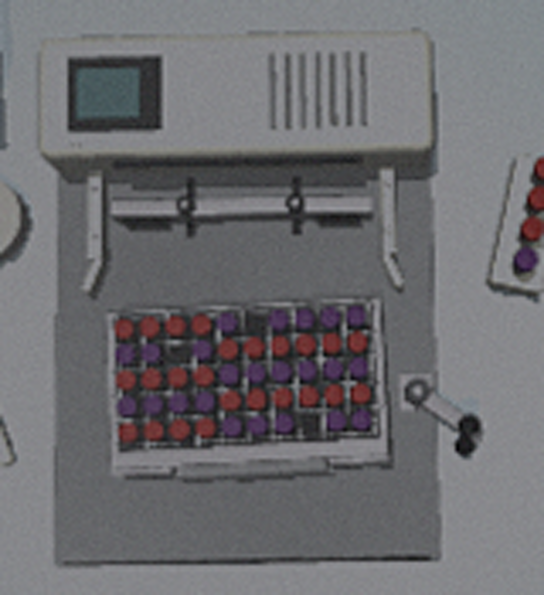

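View pics/z1.png

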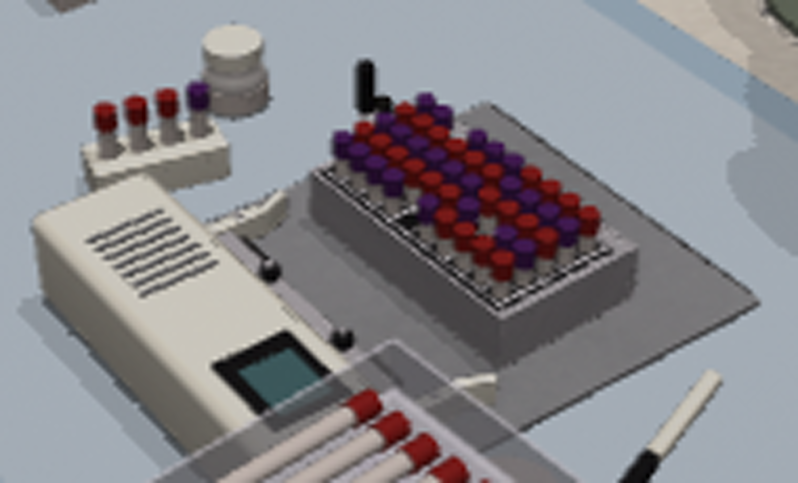

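The zoom shows the carrier turned slightly on the deck, with its front rim running from zoom (112,470) to (390,458). The keeper pin is at (417,390) and the knob at (468,430). Next I'll measure.

```bash
cat > h.py <<'E'
import numpy as np, cv2
from workcell import bot
def ray(n,u,v,z):
    c=bot.get_calibration(n);P=c['pose']
    d=np.array([(u-c['cx'])/c['fx'],-(v-c['cy'])/c['fy'],-1.0])
    d=P[:3,:3]@d;o=P[:3,3];return o+d*(z-o[2])/d[2]
def proj(n,p):
    c=bot.get_calibration(n);P=c['pose']
    q=P[:3,:3].T@(np.asarray(p)-P[:3,3]);return np.array([c['cx']+c['fx']*q[0]/-q[2],c['cy']-c['fy']*q[1]/-q[2]])
E
python3 - <<'E'
from h import *
a=cv2.imread("pics/top0.png").astype(float)
g=a.sum(2)/3
diff=a[:,:,0]-a[:,:,2]   # blue minus red
for r in (200,230,260): print(r,[int(x) for x in diff[r,234:250]],[int(x) for x in diff[r,346:362]])
for c in (250,340): print(c,[int(x) for x in diff[262:278,c]],[int(x) for x in g[262:278,c]])
Z=lambda X,Y,z:ray("top",224.65+X/3.4,104.65+Y/3.4,z)  .round(4)
for n,X,Y,z in [("dFL",56,562,.008),("dFR",438,558,.008),("dL",56,300,.008),("dR",438,300,.008),
 ("cFL",112,470,.056),("cFR",390,456,.056),("cRL",108,315,.056),("cRR",380,298,.056),("pin",417,390,.034),("knobtop",470,425,.074),("blk2",465,447,.03),
 ("gLfun",90,290,.032),("gRfun",397,285,.032),("gLin",103,255,.032),("gRin",384,250,.032)]: print(n,Z(X,Y,z))
E
```

```text
200 [3, 3, 5, 5, 2, 3, 5, 3, 3, 5, 5, 4, 4, 4, 7, 6] [5, 5, 5, 2, 4, 9, 3, 5, 3, 6, 7, 5, 4, 3, 4, 4]
230 [4, 5, 5, 7, 4, 4, 8, 4, 4, 6, 6, 4, 4, 6, 5, 3] [4, 4, 4, 5, 2, 3, 3, 5, 4, 5, 6, 5, 2, 1, 3, 3]
260 [5, 6, 6, 3, 5, 4, 6, 6, 2, 3, 3, 3, 4, 5, 5, 4] [4, 4, 6, 5, 5, 4, 3, 3, 4, 5, 4, 4, 7, 6, 4, 3]
250 [4, 3, 5, 5, 3, 4, 3, 5, -1, 3, 5, 6, 6, 2, 5, 3] [106, 99, 99, 101, 104, 104, 102, 111, 71, 93, 132, 137, 136, 137, 134, 136]
340 [4, 3, 4, 3, 6, 2, 3, -1, 7, 4, 6, 1, 5, 5, 4, 3] [100, 99, 101, 98, 99, 102, 66, 37, 129, 140, 137, 137, 135, 140, 137, 137]
dFL [0.4197 0.2331 0.008 ]
dFR [ 0.4223 -0.0795  0.008 ]
dL [0.6358 0.2373 0.008 ]
dR [ 0.6343 -0.0819  0.008 ]
cFL [0.4947 0.1794 0.056 ]
cFR [ 0.505  -0.0399  0.056 ]
cRL [0.6177 0.1844 0.056 ]
cRR [ 0.6304 -0.0328  0.056 ]
pin [ 0.558  -0.0626  0.034 ]
knobtop [ 0.5287 -0.1016  0.074 ]
blk2 [ 0.5122 -0.101   0.03  ]
gLfun [0.641  0.2041 0.032 ]
gRfun [ 0.6439 -0.0472  0.032 ]
gLin [0.6699 0.1939 0.032 ]
gRin [ 0.6728 -0.0367  0.032 ]
```

```bash
cat > m.py <<'E'
from h import *
# subpixel edge fits: scan along given axis, max |grad| in window
def vedge(g,rows,c0,c1,sgn,z,cam="top"):
    P=[]
    for r in rows:
        s=cv2.GaussianBlur(g[r:r+1,c0-3:c1+3],(5,1),1.0)[0]; d=np.gradient(s)*sgn; d=d[3:-3]
        k=int(np.argmax(d)); 
        if 0<k<len(d)-1:
            den=d[k-1]-2*d[k]+d[k+1]; o=.5*(d[k-1]-d[k+1])/den if den else 0
            P.append(ray(cam,c0+k+o,r,z))
    return fit(P,1)
def hedge(g,cols,r0,r1,sgn,z,cam="top"):
    P=[]
    for c in cols:
        s=cv2.GaussianBlur(g[r0-3:r1+3,c:c+1],(1,5),1.0)[:,0]; d=np.gradient(s)*sgn; d=d[3:-3]
        k=int(np.argmax(d))
        if 0<k<len(d)-1:
            den=d[k-1]-2*d[k]+d[k+1]; o=.5*(d[k-1]-d[k+1])/den if den else 0
            P.append(ray(cam,c,r0+k+o,z))
    return fit(P,0)
def fit(P,dep):
    P=np.array(P)[:,:2]; x=P[:,1-dep]; y=P[:,dep]; m=np.ones(len(x),bool)
    for _ in range(4):
        p=np.polyfit(x[m],y[m],1); e=abs(y-np.polyval(p,x)); m=e<max(.0015,1.5*np.median(e[m]))
    return p,m.sum(),len(x),e[m].std()
def at(f,t): return round(float(np.polyval(f[0],t)),4)
E
python3 - <<'E'
from m import *
a=cv2.imread("pics/top0.png");g=cv2.cvtColor(a,cv2.COLOR_BGR2GRAY).astype(np.float32)
L=vedge(g,range(195,266),236,248,-1,.008);R=vedge(g,range(190,262),347,360,1,.008)
F=hedge(g,range(246,350),266,276,1,.008)
for n,f,t in(("L",L,.56),("R",R,.56),("F",F,.0775)):print(n,f[0],f[1:],at(f,t))
b=a[145:200,240:360]; b=np.clip(b.astype(float)*1.5,0,255).astype(np.uint8)
cv2.imwrite("pics/z2.png",cv2.resize(b,None,fx=6.5,fy=6.5,interpolation=cv2.INTER_CUBIC))
b=a[180:255,240:370]; b=np.clip(b.astype(float)*1.5,0,255).astype(np.uint8)
cv2.imwrite("pics/z3.png",cv2.resize(b,None,fx=6,fy=6,interpolation=cv2.INTER_CUBIC))
E
```

```text
L [0.01460174 0.22942294] (np.int64(68), 71, np.float64(0.0003470410730955761)) 0.2376
R [ 0.01672677 -0.08881677] (np.int64(57), 72, np.float64(0.0003748881970663652)) -0.0794
F [-0.01403338  0.41838372] (np.int64(104), 104, np.float64(0.0002233556857784033)) 0.4173
```

View pics/z2.png

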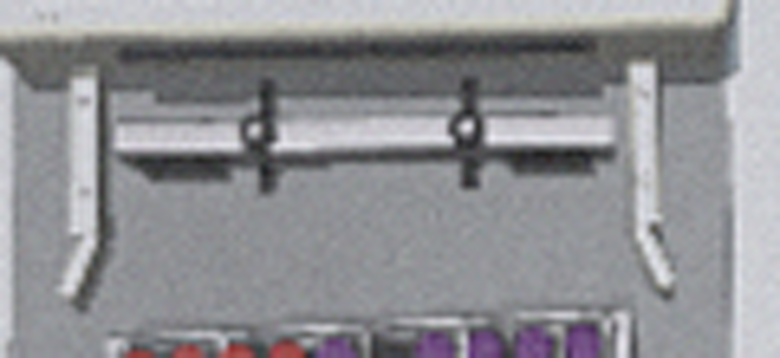

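View pics/z3.png

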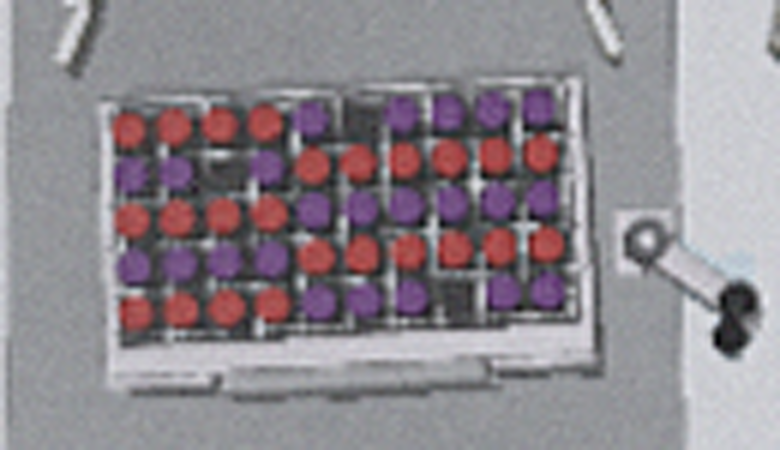

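The top view gives these values:
- **Deck:** point about (0.7185, 0.0815), yaw about +0.015.
- **Carrier:** about 2° counter-clockwise to the deck, so its left corner lags.

I'll square and close the gripper, then fly to the left corner.

Request:
{"fn": "servo_tool", "kwargs": {"targets": [[[0, 0, 0], -0.9], [[0, 0, 0], -0.9], [[0, 0, 0], -0.9], [[0, 0, 0], -0.86], [[0, 0, 0], 0]], "gripper": -1, "newtons": 40}}

```text
clock: 0.72
position: [0.1816, 0.5978, 0.231]
tool_rot: [-3.141, -0.0, -3.126]
force: [0.7, 0.1, 0.4]
grip_width: 0.0002
```

Request:
{"fn": "servo_tool", "kwargs": {"targets": [[[-0.44, -0.73, 0], 0], [[-0.44, -0.73, 0], 0], [[-0.44, -0.73, 0], 0], [[-0.44, -0.73, 0], 0], [[-0.44, -0.73, 0], 0], [[-0.44, -0.73, 0], 0], [[-0.44, -0.73, 0], 0], [[-0.44, -0.73, 0], 0], [[-0.44, -0.73, 0], 0], [[-0.44, -0.73, 0], 0], [[-0.44, -0.73, 0], 0], [[-0.44, -0.73, 0], 0]]}}

```text
clock: 2.22
position: [0.4531, 0.163, 0.2314]
tool_rot: [3.141, 0.0, -3.128]
force: [0.1, 0.9, 0.9]
grip_width: -0.0001
```

Request:
{"fn": "servo_tool", "kwargs": {"targets": [[[0.1, -0.12, 0.6], 0], [[0, 0, 0.8], 0], [[0, 0, 0.8], 0], [[0, 0, 0.8], 0], [[0, 0, 0.65], 0], [[0, 0, 0.4], 0], [[0, 0, 0], 0]]}}

```text
clock: 3.1
position: [0.4469, 0.1578, 0.0278]
tool_rot: [-3.14, -0.002, -3.127]
force: [0.1, 0.6, 0.2]
grip_width: -0.0
```

Run:
```python
from h import *
f=bot.grab_frame("top");cv2.imwrite("pics/t1.png",cv2.resize(f[105:280,225:385],None,fx=3.4,fy=3.4,interpolation=cv2.INTER_CUBIC))
f=bot.grab_frame("scene");cv2.imwrite("pics/s1.png",cv2.resize(f[60:275,250:520],None,fx=2.7,fy=2.7,interpolation=cv2.INTER_CUBIC))
o=bot.observe();print(o['qpos'].round(2),o['position'],o['force'].round(1))
```

```text
[-0.48  0.63  0.02  2.12 -0.03  0.38  1.15] [0.44779467 0.15821509 0.02930782] [0.1 0.1 1. ]
```

View pics/t1.png

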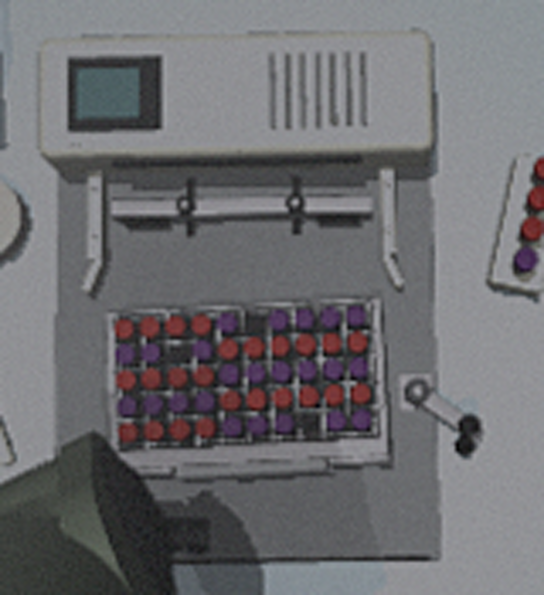

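View pics/s1.png

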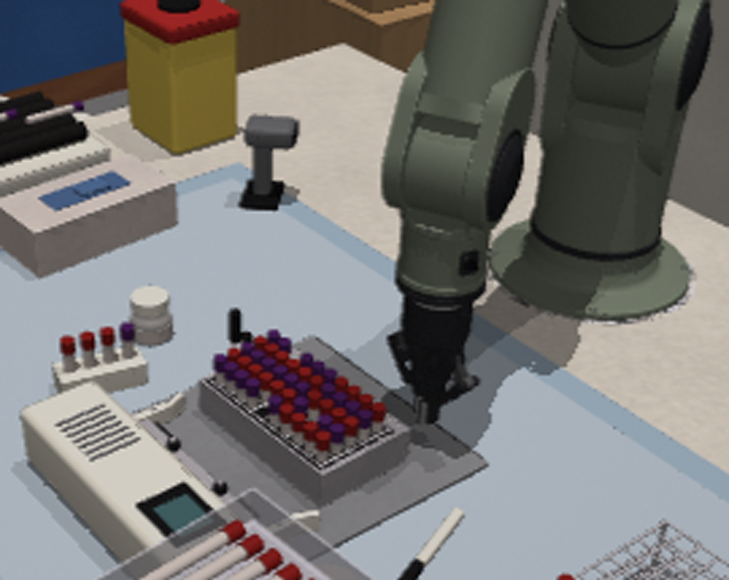

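The finger is at the left front corner with a gap of about 35 mm, and nothing is touched. I'll approach slowly.

Request:
{"fn": "servo_tool", "kwargs": {"targets": [[[-0.25, 0, 0], 0], [[-0.25, 0, 0], 0], [[-0.08, 0, 0], 0], [[-0.06, 0, 0], 0], [[0, 0, 0], 0]]}}

```text
clock: 3.82
position: [0.4796, 0.1586, 0.0288]
tool_rot: [-3.142, -0.0, -3.126]
force: [0.2, -0.8, 0.2]
grip_width: -0.0
```

Request:
{"fn": "servo_tool", "kwargs": {"targets": [[[-0.06, 0, 0], 0], [[-0.06, 0, 0], 0]]}}

```text
clock: 4.08
position: [0.4848, 0.1591, 0.0287]
tool_rot: [-3.142, -0.002, -3.125]
force: [-5.2, 2.4, 4.4]
grip_width: -0.0004
```

Request:
{"fn": "servo_tool", "kwargs": {"targets": [[[-0.06, 0, 0], 0], [[-0.06, 0, 0], 0]]}}

```text
clock: 4.32
position: [0.4909, 0.1593, 0.0287]
tool_rot: [3.142, -0.002, -3.125]
force: [-6.9, 2.9, 2.7]
grip_width: 0.0002
```

Request:
{"fn": "servo_tool", "kwargs": {"targets": [[[-0.06, 0, 0], 0], [[-0.02, 0, 0], 0], [[0.4, 0, 0], 0], [[0, -0.9, 0], 0], [[0, -0.9, 0], 0], [[0, -0.9, 0], 0], [[0, -0.7, 0], 0], [[0, 0, 0], 0]]}}

```text
clock: 5.32
position: [0.4783, -0.0142, 0.0289]
tool_rot: [-3.141, 0.0, -3.13]
force: [0.2, 0.8, -0.3]
grip_width: -0.0
```

Run:
```python
from h import *
f=bot.grab_frame("top");cv2.imwrite("pics/t2.png",cv2.resize(f[105:280,225:385],None,fx=3.4,fy=3.4,interpolation=cv2.INTER_CUBIC))
```

```text
(no output)
```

View pics/t2.png

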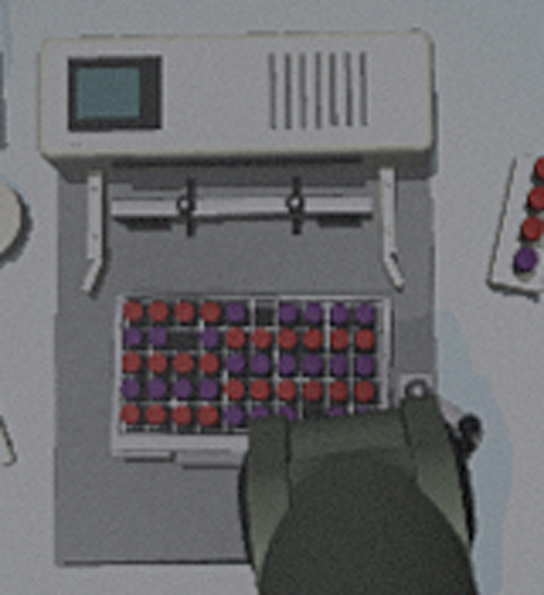

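Request:
{"fn": "servo_tool", "kwargs": {"targets": [[[-0.2, 0, 0], 0], [[-0.06, 0, 0], 0], [[-0.06, 0, 0], 0], [[-0.06, 0, 0], 0]]}}

```text
clock: 5.88
position: [0.4963, -0.0109, 0.0286]
tool_rot: [-3.141, -0.002, -3.125]
force: [-6.5, -2.7, 3.2]
grip_width: 0.0001
```

Request:
{"fn": "servo_tool", "kwargs": {"targets": [[[-0.06, 0, 0], 0], [[-0.06, 0, 0], 0]]}}

```text
clock: 6.12
position: [0.5023, -0.011, 0.0286]
tool_rot: [-3.141, -0.002, -3.125]
force: [-5.7, -3.5, 2.8]
grip_width: 0.0001
```

Request:
{"fn": "servo_tool", "kwargs": {"targets": [[[-0.06, 0, 0], 0], [[-0.04, 0, 0], 0], [[0.44, 0, 0], 0], [[0, 0.86, 0], 0], [[0, 0.86, 0], 0], [[0, 0.86, 0], 0], [[0, 0.86, 0], 0], [[0, 0, 0], 0]]}}

```text
clock: 7.12
position: [0.4832, 0.1649, 0.0287]
tool_rot: [3.14, 0.0, -3.12]
force: [0.2, -0.8, -0.0]
grip_width: 0.0001
```

Run:
```python
from h import *
f=bot.grab_frame("top");cv2.imwrite("pics/t3.png",cv2.resize(f[105:280,225:385],None,fx=3.4,fy=3.4,interpolation=cv2.INTER_CUBIC))
```

```text
(no output)
```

View pics/t3.png

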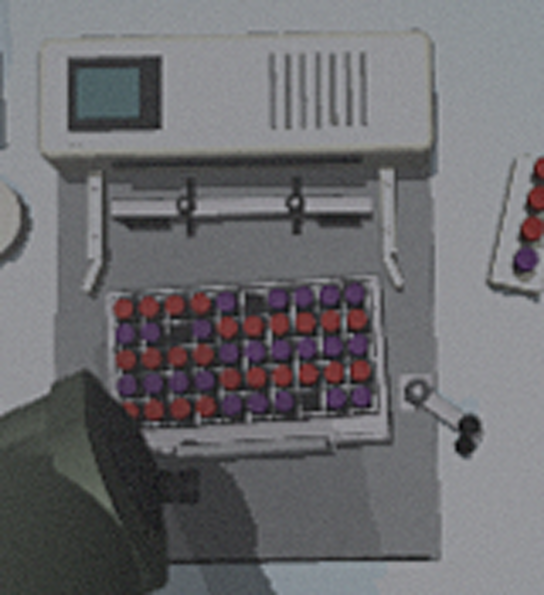

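Request:
{"fn": "servo_tool", "kwargs": {"targets": [[[-0.16, -0.1, 0], 0], [[-0.06, 0, 0], 0], [[-0.06, 0, 0], 0], [[-0.06, 0, 0], 0]]}}

```text
clock: 7.68
position: [0.5, 0.1558, 0.0287]
tool_rot: [-3.141, -0.002, -3.126]
force: [-7.1, 1.9, 6.0]
grip_width: 0.0003
```

Request:
{"fn": "servo_tool", "kwargs": {"targets": [[[-0.06, 0, 0], 0], [[-0.06, 0, 0], 0]]}}

```text
clock: 7.92
position: [0.506, 0.1564, 0.0287]
tool_rot: [3.141, -0.002, -3.125]
force: [-6.2, 2.8, 2.3]
grip_width: 0.0001
```

Request:
{"fn": "servo_tool", "kwargs": {"targets": [[[-0.03, 0, 0], 0], [[0.4, 0, 0], 0], [[0, -0.85, 0], 0], [[0, -0.85, 0], 0], [[0, -0.85, 0], 0], [[0, -0.85, 0], 0], [[-0.2, 0, 0], 0], [[-0.14, 0, 0], 0], [[-0.06, 0, 0], 0], [[-0.06, 0, 0], 0], [[-0.06, 0, 0], 0]]}}

```text
clock: 9.3
position: [0.5159, -0.0131, 0.0285]
tool_rot: [-3.141, -0.002, -3.124]
force: [-5.2, -3.4, 2.5]
grip_width: 0.0001
```

Request:
{"fn": "servo_tool", "kwargs": {"targets": [[[-0.06, 0, 0], 0], [[-0.06, 0, 0], 0]]}}

```text
clock: 9.55
position: [0.5219, -0.0129, 0.0285]
tool_rot: [-3.141, -0.002, -3.124]
force: [-4.6, -2.8, 3.3]
grip_width: 0.0004
```

Request:
{"fn": "servo_tool", "kwargs": {"targets": [[[0.56, 0, 0], 0], [[0, 0.85, 0], 0], [[0, 0.85, 0], 0], [[0, 0.85, 0], 0], [[0, 0.85, 0], 0], [[-0.1, 0, 0], 0]]}}

```text
clock: 10.3
position: [0.4963, 0.1609, 0.0287]
tool_rot: [3.14, -0.0, -3.119]
force: [-0.2, -0.4, 0.2]
grip_width: -0.0001
```

Run:
```python
from h import *
f=bot.grab_frame("top");cv2.imwrite("pics/t4.png",cv2.resize(f[105:280,225:385],None,fx=3.4,fy=3.4,interpolation=cv2.INTER_CUBIC))
```

```text
(no output)
```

View pics/t4.png

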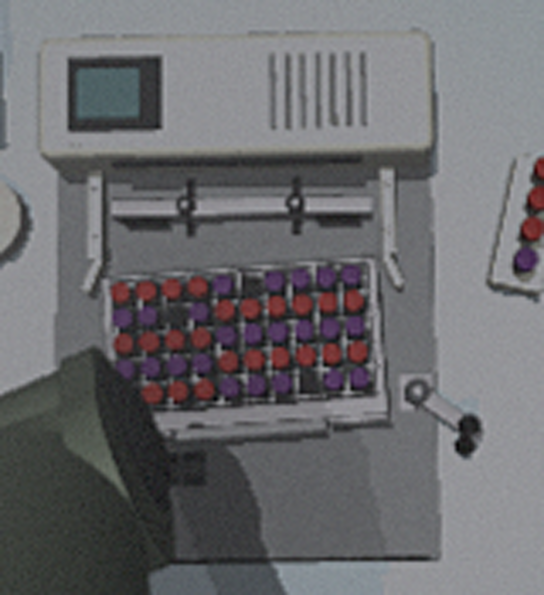

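Request:
{"fn": "servo_tool", "kwargs": {"targets": [[[-0.1, -0.06, 0], 0], [[-0.06, 0, 0], 0], [[-0.06, 0, 0], 0], [[-0.06, 0, 0], 0], [[-0.06, 0, 0], 0]]}}

```text
clock: 10.98
position: [0.5134, 0.1534, 0.0287]
tool_rot: [3.142, -0.002, -3.126]
force: [-7.1, 2.5, 5.4]
grip_width: 0.0002
```

Request:
{"fn": "servo_tool", "kwargs": {"targets": [[[-0.06, 0, 0], 0], [[-0.06, 0, 0], 0]]}}

```text
clock: 11.22
position: [0.5194, 0.1538, 0.0287]
tool_rot: [3.141, -0.002, -3.125]
force: [-6.7, 3.4, 3.9]
grip_width: -0.0
```

Request:
{"fn": "servo_tool", "kwargs": {"targets": [[[-0.06, 0, 0], 0], [[0.4, 0, 0], 0], [[0, -0.85, 0], 0], [[0, -0.85, 0], 0], [[0, -0.85, 0], 0], [[0, -0.85, 0], 0], [[-0.2, 0, 0], 0], [[-0.14, 0, 0], 0], [[-0.06, 0, 0], 0], [[-0.06, 0, 0], 0], [[-0.06, 0, 0], 0]]}}

```text
clock: 12.6
position: [0.5309, -0.0159, 0.0286]
tool_rot: [-3.141, -0.002, -3.125]
force: [-4.5, -3.0, 3.0]
grip_width: -0.0003
```

Run:
```python
from h import *
f=bot.grab_frame("top");cv2.imwrite("pics/t5.png",cv2.resize(f[105:280,225:385],None,fx=3.4,fy=3.4,interpolation=cv2.INTER_CUBIC))
```

```text
(no output)
```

View pics/t5.png

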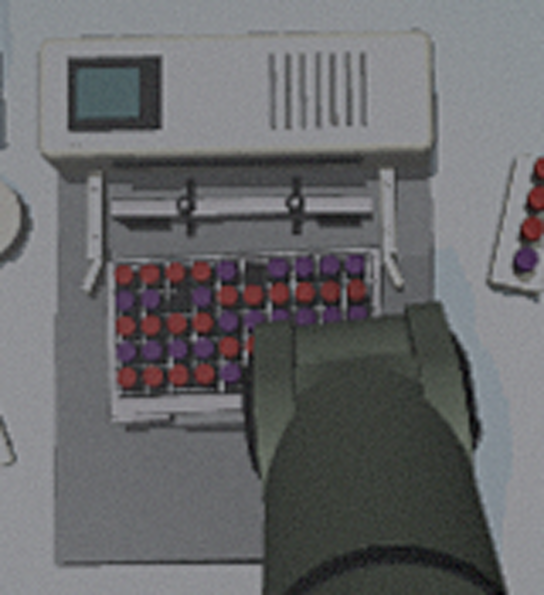

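Request:
{"fn": "servo_tool", "kwargs": {"targets": [[[-0.06, 0, 0], 0], [[-0.04, 0, 0], 0]]}}

```text
clock: 12.9
position: [0.536, -0.0158, 0.0285]
tool_rot: [-3.141, -0.002, -3.124]
force: [-5.0, -2.5, 2.1]
grip_width: -0.0001
```

Request:
{"fn": "servo_tool", "kwargs": {"targets": [[[0.52, 0, 0], 0], [[0, 0.85, 0], 0], [[0, 0.85, 0], 0], [[0, 0.85, 0], 0], [[0, 0.85, 0], 0], [[-0.2, 0, 0], 0], [[-0.06, 0, 0], 0], [[-0.06, 0, 0], 0], [[-0.06, 0, 0], 0], [[-0.06, 0, 0], 0]]}}

```text
clock: 14.15
position: [0.5294, 0.1532, 0.0287]
tool_rot: [3.142, -0.002, -3.126]
force: [-6.2, 2.6, 3.3]
grip_width: 0.0002
```

Request:
{"fn": "servo_tool", "kwargs": {"targets": [[[-0.06, 0, 0], 0], [[-0.06, 0, 0], 0]]}}

```text
clock: 14.4
position: [0.5348, 0.1539, 0.0286]
tool_rot: [3.141, -0.003, -3.126]
force: [-11.1, 7.6, 3.9]
grip_width: -0.0002
```

Request:
{"fn": "servo_tool", "kwargs": {"targets": [[[0.4, 0, 0], 0], [[0, -0.85, 0], 0], [[0, -0.85, 0], 0], [[0, -0.85, 0], 0], [[0, -0.85, 0], 0], [[-0.2, 0, 0], 0], [[-0.14, 0, 0], 0], [[-0.06, 0, 0], 0], [[-0.06, 0, 0], 0]]}}

```text
clock: 15.52
position: [0.5409, -0.0159, 0.0286]
tool_rot: [-3.141, -0.002, -3.125]
force: [-6.0, -2.1, 5.4]
grip_width: -0.0
```

Run:
```python
from h import *
f=bot.grab_frame("top");cv2.imwrite("pics/t6.png",cv2.resize(f[105:280,225:385],None,fx=3.4,fy=3.4,interpolation=cv2.INTER_CUBIC))
```

```text
(no output)
```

View pics/t6.png

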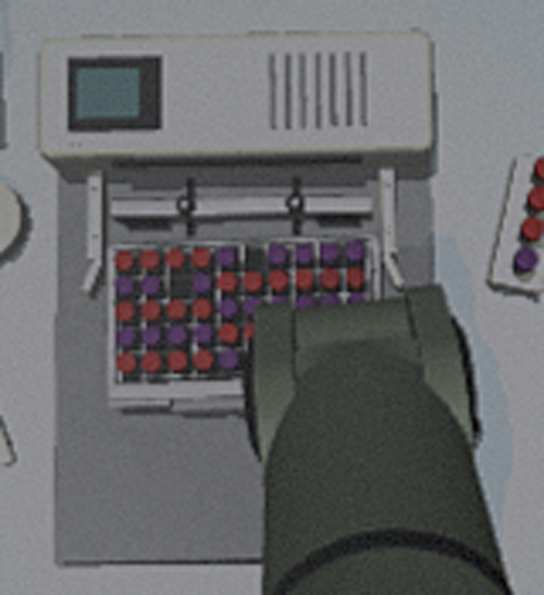

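Request:
{"fn": "servo_tool", "kwargs": {"targets": [[[-0.06, 0, 0], 0], [[-0.06, 0, 0], 0]]}}

```text
clock: 15.82
position: [0.5468, -0.0158, 0.0285]
tool_rot: [-3.141, -0.002, -3.125]
force: [-5.3, -3.4, 2.6]
grip_width: -0.0002
```

Request:
{"fn": "servo_tool", "kwargs": {"targets": [[[0.5, 0, 0], 0], [[0, 0.85, 0], 0], [[0, 0.85, 0], 0], [[0, 0.85, 0], 0], [[0, 0.85, 0], 0], [[-0.2, 0, 0], 0], [[-0.06, 0, 0], 0], [[-0.06, 0, 0], 0], [[-0.06, 0, 0], 0]]}}

```text
clock: 16.95
position: [0.5385, 0.153, 0.0287]
tool_rot: [-3.141, -0.002, -3.127]
force: [-6.8, 3.1, 5.0]
grip_width: -0.0002
```

Request:
{"fn": "servo_tool", "kwargs": {"targets": [[[-0.06, 0, 0], 0], [[-0.04, 0, 0], 0]]}}

```text
clock: 17.2
position: [0.5434, 0.1535, 0.0287]
tool_rot: [3.141, -0.002, -3.126]
force: [-5.6, 2.9, 3.3]
grip_width: 0.0002
```

Request:
{"fn": "servo_tool", "kwargs": {"targets": [[[-0.05, 0, 0], 0], [[-0.03, 0, 0], 0]]}}

```text
clock: 17.45
position: [0.5469, 0.1539, 0.0287]
tool_rot: [3.141, -0.003, -3.126]
force: [-10.2, 6.0, 6.8]
grip_width: -0.0
```

Request:
{"fn": "servo_tool", "kwargs": {"targets": [[[0.4, 0, 0], 0], [[0, -0.85, 0], 0], [[0, -0.85, 0], 0], [[0, -0.85, 0], 0], [[0, -0.85, 0], 0], [[-0.2, 0, 0], 0], [[-0.14, 0, 0], 0], [[-0.06, 0, 0], 0], [[-0.06, 0, 0], 0]]}}

```text
clock: 18.58
position: [0.5529, -0.0157, 0.0285]
tool_rot: [-3.141, -0.002, -3.125]
force: [-5.7, -3.5, 2.9]
grip_width: -0.0002
```

Request:
{"fn": "servo_tool", "kwargs": {"targets": [[[-0.05, 0, 0], 0], [[-0.03, 0, 0], 0]]}}

```text
clock: 18.82
position: [0.5569, -0.0156, 0.0285]
tool_rot: [-3.141, -0.002, -3.125]
force: [-6.3, -2.9, 3.0]
grip_width: 0.0001
```

Run:
```python
from h import *
f=bot.grab_frame("top");cv2.imwrite("pics/t7.png",cv2.resize(f[105:280,225:385],None,fx=3.4,fy=3.4,interpolation=cv2.INTER_CUBIC))
```

```text
(no output)
```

View pics/t7.png

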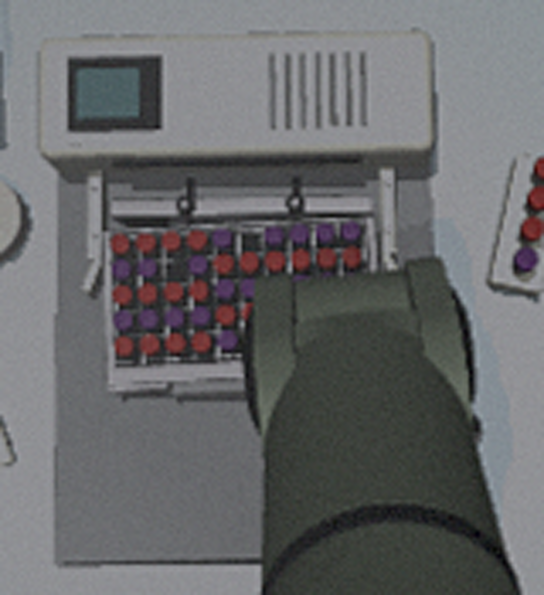

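Request:
{"fn": "servo_tool", "kwargs": {"targets": [[[0.5, 0, 0], 0], [[0, 0.85, 0], 0], [[0, 0.85, 0], 0], [[0, 0.85, 0], 0], [[0, 0.85, 0], 0], [[-0.2, 0, 0], 0], [[-0.06, 0, 0], 0], [[-0.05, 0, 0], 0], [[-0.05, 0, 0], 0]]}}

```text
clock: 20.0
position: [0.5483, 0.153, 0.0288]
tool_rot: [-3.141, -0.0, -3.127]
force: [0.1, 0.4, -0.2]
grip_width: 0.0002
```

Request:
{"fn": "servo_tool", "kwargs": {"targets": [[[-0.04, 0, 0], 0], [[-0.04, 0, 0], 0]]}}

```text
clock: 20.25
position: [0.5513, 0.1538, 0.0287]
tool_rot: [3.142, -0.002, -3.126]
force: [-6.2, 2.0, 5.3]
grip_width: 0.0001
```

Request:
{"fn": "servo_tool", "kwargs": {"targets": [[[-0.04, 0, 0], 0], [[-0.04, 0, 0], 0]]}}

```text
clock: 20.5
position: [0.5553, 0.1542, 0.0287]
tool_rot: [3.141, -0.002, -3.126]
force: [-6.4, 2.7, 3.5]
grip_width: 0.0001
```

Request:
{"fn": "servo_tool", "kwargs": {"targets": [[[-0.04, 0, 0], 0], [[-0.03, 0, 0], 0]]}}

```text
clock: 20.75
position: [0.557, 0.1541, 0.0286]
tool_rot: [-3.141, -0.005, -3.125]
force: [-24.2, 3.3, 22.5]
grip_width: -0.0001
```

Request:
{"fn": "servo_tool", "kwargs": {"targets": [[[0.4, 0, 0], 0], [[0, -0.85, 0], 0], [[0, -0.85, 0], 0], [[0, -0.85, 0], 0], [[0, -0.85, 0], 0], [[-0.2, 0, 0], 0], [[-0.1, 0, 0], 0], [[-0.06, 0, 0], 0]]}}

```text
clock: 21.75
position: [0.5593, -0.0154, 0.0286]
tool_rot: [-3.141, -0.003, -3.125]
force: [-16.2, -1.7, 12.6]
grip_width: -0.0
```

Request:
{"fn": "servo_tool", "kwargs": {"targets": [[[-0.04, 0, 0], 0], [[-0.02, 0, 0], 0]]}}

```text
clock: 22.0
position: [0.5593, -0.0154, 0.0283]
tool_rot: [-3.141, -0.008, -3.125]
force: [-29.2, -1.4, 23.9]
grip_width: 0.0001
```

Both corners stopped hard: left at 0.557, right at 0.5593. The difference matches the deck yaw. I'll back off now and look.

Request:
{"fn": "servo_tool", "kwargs": {"targets": [[[0.5, 0, 0], 0], [[0.6, 0, 0], 0], [[0.3, 0, -1], 0], [[0.2, 0.4, -1], 0], [[0, 0.8, -1], 0], [[0, 0.9, -0.5], 0], [[0, 0.9, 0], 0], [[0, 0.9, 0], 0], [[0, 0.9, 0], 0], [[0, 0.9, 0], 0], [[0, 0, 0], 0]]}}

```text
clock: 23.38
position: [0.4774, 0.2713, 0.2024]
tool_rot: [3.14, -0.0, -3.119]
force: [0.1, -0.7, -0.1]
grip_width: 0.0001
```

Run:
```python
from h import *
f=bot.grab_frame("top");cv2.imwrite("pics/top8.png",f);cv2.imwrite("pics/t8.png",cv2.resize(f[105:280,225:385],None,fx=3.4,fy=3.4,interpolation=cv2.INTER_CUBIC))
f=bot.grab_frame("scene");cv2.imwrite("pics/s8.png",cv2.resize(f[160:275,250:440],None,fx=4.2,fy=4.2,interpolation=cv2.INTER_CUBIC))
```

```text
(no output)
```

View pics/t8.png

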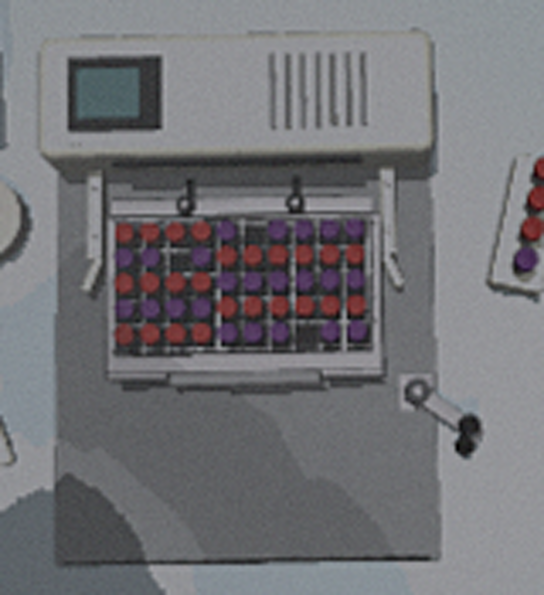

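View pics/s8.png

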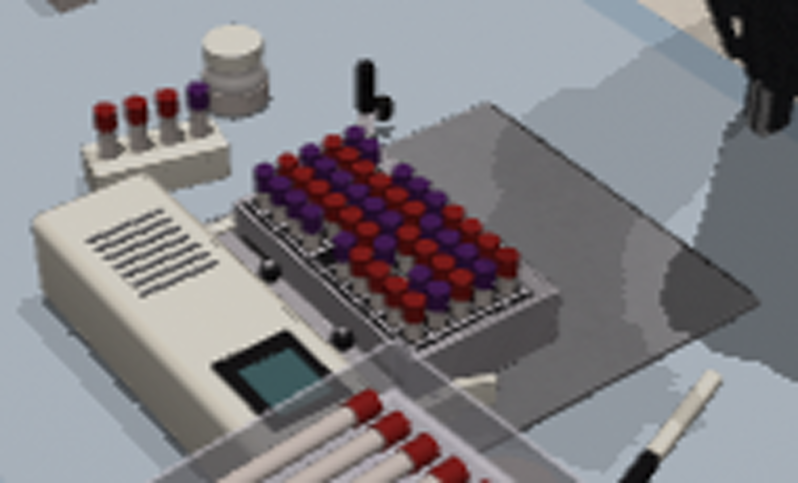

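The carrier now lies flat against the stop bar, with its rear edge parallel to the bar at zoom row 215. I'll gently re-check the left corner, since the last push was on the right.

Request:
{"fn": "servo_tool", "kwargs": {"targets": [[[-0.2, -0.8, 0], 0], [[-0.2, -0.8, 0.3], 0], [[0, -0.74, 0.8], 0], [[0, 0, 0.9], 0], [[0, 0, 0.9], 0], [[0, 0, 0.57], 0], [[-0.4, 0, 0], 0], [[-0.4, 0, 0], 0], [[0, 0, 0], 0]]}}

```text
clock: 24.6
position: [0.5417, 0.1497, 0.0292]
tool_rot: [-3.141, 0.001, -3.127]
force: [-0.1, -0.2, -0.1]
grip_width: 0.0002
```

Request:
{"fn": "servo_tool", "kwargs": {"targets": [[[-0.2, 0, 0], 0], [[-0.04, 0, 0], 0], [[-0.03, 0, 0], 0]]}}

```text
clock: 24.98
position: [0.5542, 0.1509, 0.0292]
tool_rot: [-3.142, -0.0, -3.126]
force: [-0.7, -0.2, 0.6]
grip_width: -0.0002
```

Request:
{"fn": "servo_tool", "kwargs": {"targets": [[[-0.02, 0, 0], 0], [[0, 0, 0], 0]]}}

```text
clock: 25.22
position: [0.5551, 0.1509, 0.0291]
tool_rot: [-3.142, -0.0, -3.126]
force: [-0.1, -0.0, 0.1]
grip_width: -0.0001
```

Request:
{"fn": "servo_tool", "kwargs": {"targets": [[[-0.02, 0, 0], 0], [[-0.01, 0, 0], 0]]}}

```text
clock: 25.48
position: [0.5568, 0.151, 0.0291]
tool_rot: [-3.142, -0.0, -3.126]
force: [-0.2, 0.2, 0.6]
grip_width: 0.0001
```

Request:
{"fn": "servo_tool", "kwargs": {"targets": [[[-0.02, 0, 0], 0], [[0, 0, 0], 0]]}}

```text
clock: 25.72
position: [0.557, 0.1509, 0.029]
tool_rot: [-3.141, -0.001, -3.126]
force: [-4.4, -0.1, 2.7]
grip_width: 0.0002
```

Request:
{"fn": "servo_tool", "kwargs": {"targets": [[[-0.02, 0, 0], 0], [[0, 0, 0], 0]]}}

```text
clock: 25.98
position: [0.5571, 0.1509, 0.0289]
tool_rot: [-3.141, -0.003, -3.126]
force: [-11.4, -0.4, 9.8]
grip_width: 0.0003
```

The left corner is firm at 0.557: the force climbs from 4 to 11 N with 0.1 mm of travel, so it's home. While I retract I'll measure the keeper knob.

Request:
{"fn": "servo_tool", "kwargs": {"targets": [[[0.4, 0, 0], 0], [[0.8, 0, 0], 0], [[0.3, 0, -0.9], 0.9], [[0, 0, -0.9], 0.9], [[0, -0.4, -0.7], 0.9], [[0, -0.8, 0], 0.9], [[0, 0, 0], 0]]}}

```text
clock: 26.85
position: [0.472, 0.0885, 0.1547]
tool_rot: [-3.141, 0.001, 2.839]
force: [0.5, 0.4, 0.6]
grip_width: -0.0003
```

Run:
```python
from h import *
a=cv2.imread("pics/top0.png"); s=cv2.imread("pics/scene0.png")
for n,im,(u0,u1,v0,v1) in (("top",a,(342,370,212,242)),("scene",s,(328,346,170,195))):
    g=im.max(2)[v0:v1,u0:u1]; m=(g<60).astype(np.uint8)
    k,l,st,ce=cv2.connectedComponentsWithStats(m)
    print(n,[(st[i].tolist(),(ce[i]+[u0,v0]).round(1)) for i in range(1,k) if st[i][4]>5])
    for r in m: print(''.join('#' if x else '.' for x in r))
for p in ((.5346,-.1049),(.5287,-.1016)):
    for z in (.074,.03): print(p,z,proj("top",(*p,z)).round(1),proj("scene",(*p,z)).round(1))
print(proj("top",(.558,-.063,.034)),proj("top",(.558,-.063,.03)))
```

```text
top [([2, 7, 6, 5, 8], array([345.9, 221.6])), ([17, 15, 7, 12, 54], array([361.9, 232.7]))]
............................
............................
............................
............................
............................
............................
............................
..#.........................
..#.....#...................
..#.........................
...#...#....................
....###.....................
............................
............................
............................
.....................#......
...................####.....
..................######....
..................######....
..................######....
...................####.....
..................####......
..................####......
.................#####......
.................######.....
.................#####......
..................###.......
............................
............................
............................
scene [([7, 5, 9, 12, 62], array([337.6, 181.5])), ([11, 18, 7, 7, 21], array([342.5, 191. ])), ([2, 22, 5, 3, 7], array([332.4, 193.4]))]
..................
..................
..................
..................
..................
........###.......
.......####.......
.......####.......
.......####.......
.......####.......
.......####.......
.......####.......
.......####.......
.......########...
.......########...
.......########...
........###.####..
..................
................#.
............#####.
............###...
...........####...
......#........###
.....##..#......##
..####...#.....###
(0.5346, -0.1049) 0.074 [364.1 227.4] [335.  174.9]
(0.5346, -0.1049) 0.03 [362.7 227.9] [335.2 185.7]
(0.5287, -0.1016) 0.074 [362.9 229.6] [337.1 174.8]
(0.5287, -0.1016) 0.03 [361.6 230.1] [337.1 185.6]
[347.45079874 219.37236305] [347.38844259 219.44812734]
```

Both views put the knob at about (0.528, −0.102), with the pin at (0.558, −0.063). The keeper therefore starts at roughly 0.15 rad. Next I'll go behind the knob, on its outer rear side.

Request:
{"fn": "servo_tool", "kwargs": {"targets": [[[0, 0, 0], 0.8], [[0, 0, 0], 0.8], [[0, 0, 0], 0.76], [[-0.56, -0.46, 0], 0], [[-0.56, -0.46, 0], 0], [[-0.56, -0.46, 0], 0], [[-0.56, -0.46, 0], 0], [[-0.56, -0.46, 0], 0], [[-0.56, -0.46, 0], 0], [[0, 0, 0], 0]]}}

```text
clock: 28.1
position: [0.5532, -0.1132, 0.1537]
tool_rot: [-3.141, 0.0, 2.635]
force: [-0.1, 1.0, -0.0]
grip_width: -0.0002
```

Request:
{"fn": "servo_tool", "kwargs": {"targets": [[[0.03, -0.03, 0.6], 0], [[0, 0, 0.7], 0], [[0, 0, 0.6], 0], [[0, 0, 0.36], 0], [[0, 0, 0], 0]]}}

```text
clock: 28.72
position: [0.5501, -0.1109, 0.0403]
tool_rot: [-3.141, -0.002, 2.638]
force: [0.5, 0.4, 0.5]
grip_width: -0.0002
```

Request:
{"fn": "servo_tool", "kwargs": {"targets": [[[0.085, -0.03, 0], 1], [[0.085, -0.03, 0], 1], [[0.085, -0.03, 0], 1], [[0.085, -0.03, 0], 1]]}}

```text
clock: 29.22
position: [0.5347, -0.1062, 0.0426]
tool_rot: [3.139, 0.002, 2.286]
force: [3.6, -0.3, -1.2]
grip_width: 0.0003
```

Run:
```python
from h import *
f=bot.grab_frame("scene");cv2.imwrite("pics/s9.png",cv2.resize(f[60:275,250:520],None,fx=2.7,fy=2.7,interpolation=cv2.INTER_CUBIC))
o=bot.observe();p=o['position'];y=o['tool_rot'][2]
X=np.array([np.cos(y),np.sin(y)]);Y=np.array([np.sin(y),-np.cos(y)])
print(p,y,p[:2]+.019*X+.048*Y, o['qpos'].round(2))
```

```text
[ 0.53414021 -0.10590241  0.04248319] 2.281325052375268 [ 0.55813257 -0.06019283] [-0.04  0.69  0.18  1.95 -0.23  0.52  1.01]
```

View pics/s9.png

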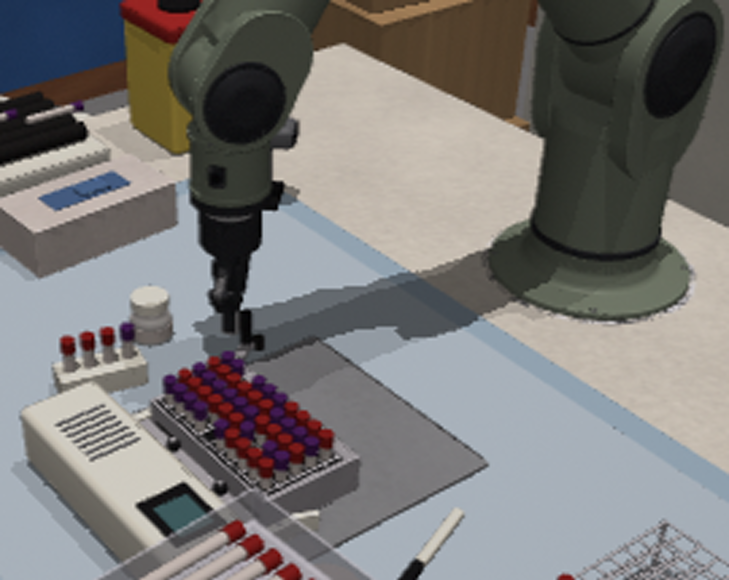

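The finger is pushing the knob at about 3.6 N, and the keeper is turning. I'll continue along the arc.

Request:
{"fn": "servo_tool", "kwargs": {"targets": [[[0.085, -0.06, 0], 1], [[0.085, -0.03, 0], 1], [[0.085, -0.03, 0], 1], [[0.085, -0.03, 0], 1], [[0.085, -0.03, 0], 1], [[0.085, -0.03, 0], 1], [[0.085, -0.03, 0], 1], [[0.085, -0.03, 0], 1]]}}

```text
clock: 30.28
position: [0.5093, -0.0815, 0.0423]
tool_rot: [3.139, -0.0, 1.589]
force: [2.3, -2.8, 0.7]
grip_width: -0.0
```

Run:
```python
from h import *
f=bot.grab_frame("scene");cv2.imwrite("pics/s10.png",cv2.resize(f[60:275,250:520],None,fx=2.7,fy=2.7,interpolation=cv2.INTER_CUBIC))
o=bot.observe();p=o['position'];y=o['tool_rot'][2]
X=np.array([np.cos(y),np.sin(y)]);Y=np.array([np.sin(y),-np.cos(y)])
print(p,y,p[:2]+.019*X+.048*Y, o['qpos'].round(2))
```

```text
[ 0.5089916  -0.08083943  0.04214311] 1.5846926829145187 [ 0.55672294 -0.06117426] [-0.21  0.68  0.35  2.03 -0.47  0.5   0.5 ]
```

View pics/s10.png

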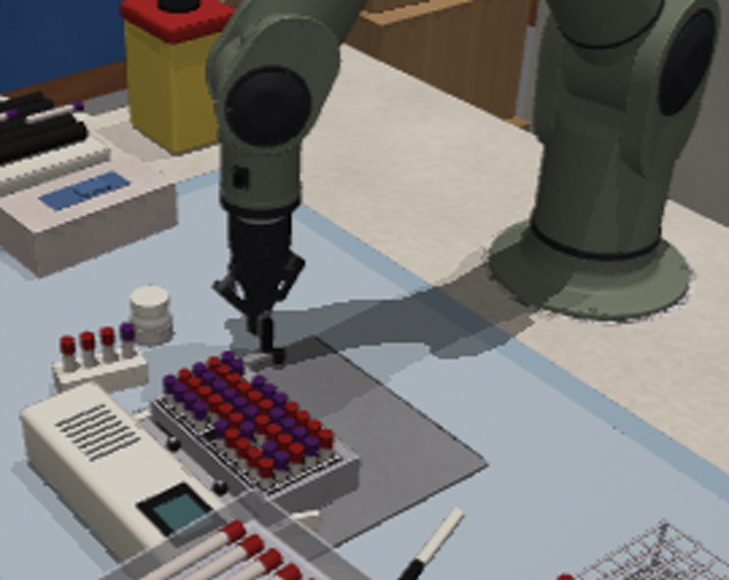

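Request:
{"fn": "servo_tool", "kwargs": {"targets": [[[0.085, -0.03, 0], 1], [[0.085, -0.03, 0], 1], [[0.085, -0.03, 0], 1], [[0.085, -0.03, 0], 1], [[0.085, -0.03, 0], 1], [[0.085, -0.03, 0], 1], [[0.085, -0.03, 0], 1], [[0.085, -0.03, 0], 1], [[0.085, -0.03, 0], 1], [[0.085, -0.03, 0], 1]]}}

```text
clock: 31.58
position: [0.5101, -0.0378, 0.0418]
tool_rot: [-3.142, -0.001, 0.717]
force: [-0.4, -3.0, 0.5]
grip_width: 0.0003
```

Run:
```python
from h import *
f=bot.grab_frame("scene");cv2.imwrite("pics/s11.png",cv2.resize(f[60:275,250:520],None,fx=2.7,fy=2.7,interpolation=cv2.INTER_CUBIC))
o=bot.observe();p=o['position'];y=o['tool_rot'][2]
X=np.array([np.cos(y),np.sin(y)]);Y=np.array([np.sin(y),-np.cos(y)])
print(p,y,p[:2]+.019*X+.048*Y, o['qpos'].round(2))
```

```text
[ 0.51030082 -0.03706762  0.041698  ] 0.7134212947467415 [ 0.55607961 -0.06092767] [-0.46  0.75  0.58  2.05 -0.76  0.57 -0.19]
```

View pics/s11.png

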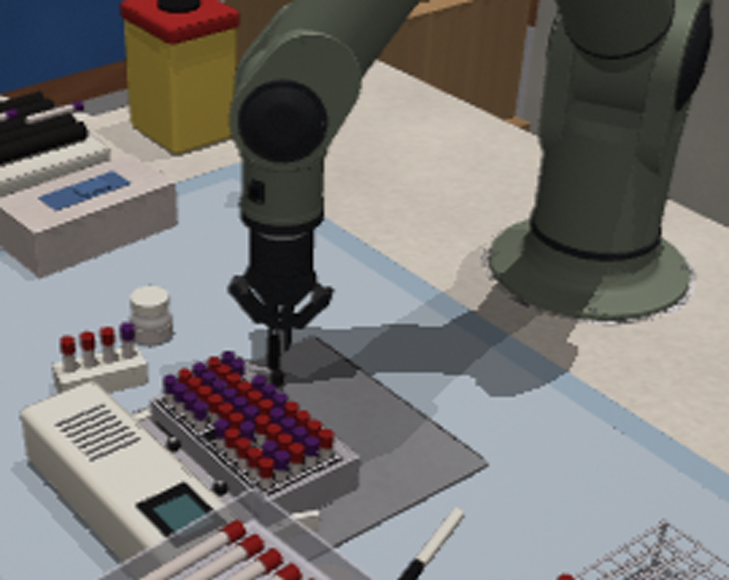

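Request:
{"fn": "servo_tool", "kwargs": {"targets": [[[0.085, -0.03, 0], 1], [[0.085, -0.03, 0], 1], [[0.085, -0.03, 0], 1], [[0.085, -0.03, 0], 1]]}}

```text
clock: 32.12
position: [0.5204, -0.0233, 0.0416]
tool_rot: [-3.141, -0.0, 0.369]
force: [-2.6, -1.0, 2.9]
grip_width: -0.0001
```

Request:
{"fn": "servo_tool", "kwargs": {"targets": [[[0.042, -0.015, 0], 0.5], [[0.02, -0.007, 0], 0.25]]}}

```text
clock: 32.38
position: [0.5229, -0.0211, 0.0414]
tool_rot: [-3.141, 0.0, 0.305]
force: [-3.1, -0.2, 1.7]
grip_width: 0.0002
```

Request:
{"fn": "servo_tool", "kwargs": {"targets": [[[0.02, -0.007, 0], 0.25], [[0.02, -0.007, 0], 0.25]]}}

```text
clock: 32.62
position: [0.5245, -0.02, 0.0412]
tool_rot: [-3.141, 0.0, 0.259]
force: [-3.9, 1.9, 1.4]
grip_width: -0.0001
```

Request:
{"fn": "servo_tool", "kwargs": {"targets": [[[0.02, -0.007, 0], 0.25], [[0.02, -0.007, 0], 0.25]]}}

```text
clock: 32.88
position: [0.5264, -0.0189, 0.041]
tool_rot: [-3.141, 0.0, 0.215]
force: [-4.1, 0.8, 0.8]
grip_width: -0.0001
```

Request:
{"fn": "servo_tool", "kwargs": {"targets": [[[0.02, -0.007, 0], 0.25], [[0, 0, 0], 0]]}}

```text
clock: 33.12
position: [0.5274, -0.0184, 0.041]
tool_rot: [3.141, 0.0, 0.194]
force: [-2.0, 0.8, -1.0]
grip_width: 0.0001
```

Request:
{"fn": "servo_tool", "kwargs": {"targets": [[[0.02, -0.006, 0], 0.2], [[0.01, -0.003, 0], 0.1]]}}

```text
clock: 33.38
position: [0.5287, -0.0177, 0.041]
tool_rot: [-3.141, 0.0, 0.167]
force: [-4.4, 2.2, -1.2]
grip_width: 0.0001
```

Request:
{"fn": "servo_tool", "kwargs": {"targets": [[[0.02, -0.006, 0], 0.2], [[0.01, -0.003, 0], 0.1]]}}

```text
clock: 33.62
position: [0.5302, -0.017, 0.0411]
tool_rot: [-3.142, 0.0, 0.141]
force: [-3.5, 2.7, -1.6]
grip_width: 0.0
```

Request:
{"fn": "servo_tool", "kwargs": {"targets": [[[0.02, -0.006, 0], 0.2], [[0.01, -0.003, 0], 0.1]]}}

```text
clock: 33.88
position: [0.531, -0.0165, 0.041]
tool_rot: [-3.141, 0.001, 0.114]
force: [-9.6, 1.8, 1.6]
grip_width: 0.0001
```

Request:
{"fn": "servo_tool", "kwargs": {"targets": [[[0.015, -0.003, 0], 0.1], [[0.01, -0.003, 0], 0.1]]}}

```text
clock: 34.12
position: [0.5312, -0.0163, 0.0409]
tool_rot: [-3.141, 0.003, 0.097]
force: [-17.2, 0.8, 8.6]
grip_width: -0.0001
```

The tip bears on the carrier: force rises from 3.5 to 17 N with no further travel. I'll back off straight, raise the arm and check.

Request:
{"fn": "servo_tool", "kwargs": {"targets": [[[-0.3, 0, 0], 0], [[-0.8, 0, 0], 0], [[-0.3, 0, -0.8], 0], [[0, 0, -0.9], 0], [[0, 0, -0.9], 0], [[0, -0.8, -0.4], 0], [[0, -0.9, 0], 0], [[0, -0.9, 0], 0], [[0, -0.9, 0], 0], [[0, -0.9, 0], 0], [[0, -0.9, 0], 0], [[0, 0, 0], 0]]}}

```text
clock: 35.62
position: [0.4373, 0.2439, 0.191]
tool_rot: [3.141, -0.001, 0.102]
force: [-0.3, -1.5, -0.1]
grip_width: -0.0003
```

Run:
```python
from m import *
f=bot.grab_frame("top");cv2.imwrite("pics/top12.png",f);cv2.imwrite("pics/t12.png",cv2.resize(f[105:280,225:385],None,fx=3.4,fy=3.4,interpolation=cv2.INTER_CUBIC))
s=bot.grab_frame("scene");cv2.imwrite("pics/s12.png",cv2.resize(s[160:275,250:440],None,fx=4.2,fy=4.2,interpolation=cv2.INTER_CUBIC))
for n in ("top8","top12"):
    g=cv2.cvtColor(cv2.imread(f"pics/{n}.png"),cv2.COLOR_BGR2GRAY).astype(np.float32)
    for nm,cs in (("L",range(259,272)),("M",range(278,318))):
        F=hedge(g,cs,212,222,-1,.056); print(n,nm,F[0],F[1:],at(F,.09))
```

```text
top8 L [0.02337216 0.56359746] (np.int64(13), 13, np.float64(0.00029450689625488236)) 0.5657
top8 M [-0.0147818   0.56437943] (np.int64(39), 40, np.float64(0.000247373899485468)) 0.563
top12 L [0.00601129 0.56634888] (np.int64(13), 13, np.float64(0.00017162463597967845)) 0.5669
top12 M [-0.01352033  0.56438201] (np.int64(32), 40, np.float64(0.00020425297352822508)) 0.5632
```

View pics/t12.png

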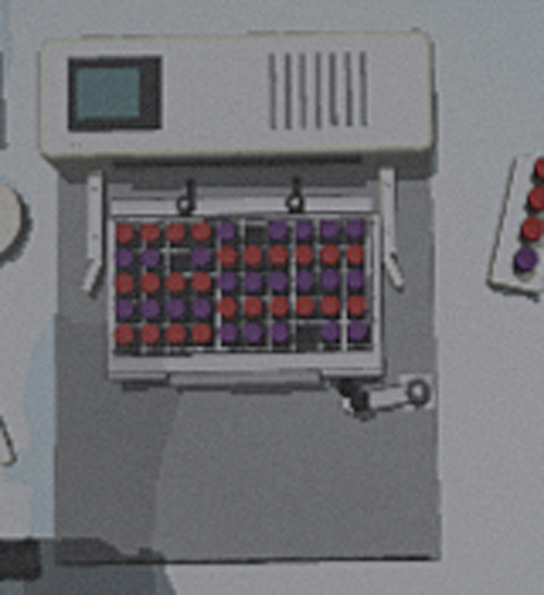

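View pics/s12.png

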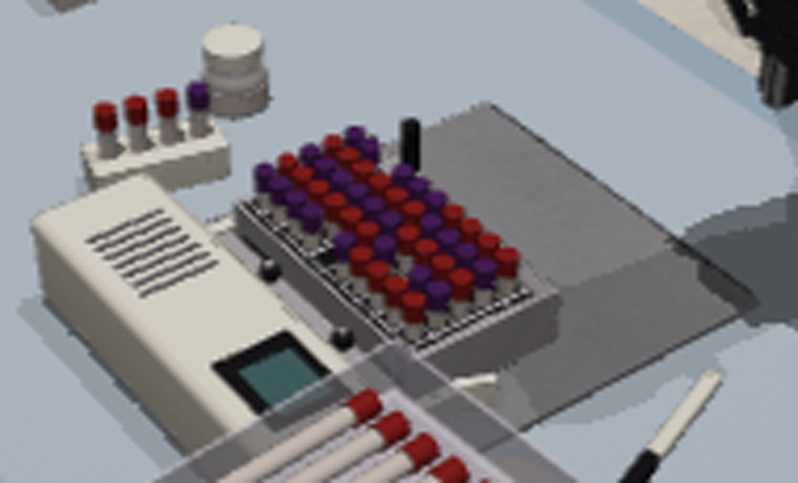

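The keeper's tip sits against the right front corner at zoom (345,385), clear of the window. The carrier lies parallel to the bar, and the jar, tube stand, roll and pen haven't moved. I'm handing in.

```bash
python3 -c "
from workcell import bot
print(bot.observe()['clock'],bot.job_done())"
```

```text
the job is handed in; nothing more can be done
35.725 None
```

The carrier is home against both buffers of the stop bar, and the keeper's rubber tip bears on its right front corner. I handed the job in at 35.7 s, with the arm raised and touching nothing.

**Carrier:** I pushed the left and right front corners in turn, mostly at about 5–11 N.
- **Stops:** It stopped firmly on the left at 24 N and on the right at about 29 N. The right reading is close to the 30 N limit, because the force climbed steeply over the last fraction of a millimetre, and I backed off as soon as I saw it.
- **Re-check:** A gentle second push on the left met the same stop, rising from 4 to 11 N over 0.1 mm. I didn't re-check the right corner the same way.

**Keeper:** I pushed the knob round with the shut fingers at about 2–5 N. When the tip met the carrier, the force rose to 17 N with almost no further travel. The knob axis then stood about 20 mm in front of the carrier's face.

**Last pictures:** The carrier's edge lies at 0.0135–0.015 rad against a deck yaw of about 0.015, and the keeper contact didn't shift it. An edge fit over a short stretch at the left disagreed in slope; I took it as noise from too few pixels. The bystanders in the zoomed views (jar, tube stand, label roll and marker) looked unmoved. I didn't compare the glove carton or wire rack in the final pictures.

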